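# Fit the tube carousel on its splined drive shaft

## Task

Fit the blue tube carousel onto the splined shaft of the white mixer drive: lower it over the shaft in the gripper, feel for the mesh by rocking it round on the teeth, and set it fully home on the steel shoulder without dropping or tipping it. Let go of it, and leave the dishes, marker, flask, bottle, rack, jar and tip box where they are.

Things in the scene. Friction and masses are not known exactly. Their poses are not given: they have to be found in the camera images.
- rotor: Tube carousel, about 0.5 kg, 100 mm tall, standing upright on its hub. Origin: centre of the hub's underside, z up its axis. Aluminium hub 66 mm diameter, z = 0 to 42; blue disc 160 mm diameter, z = 42 to 50; eight tubes at 64 mm radius hang down to z = 12, their caps reach up to z = 59; black bar grip on top.
- grip (a point): On the carousel, centre of its black bar grip, 83 mm above the origin, axes as the carousel's. The bar is 60 mm long along x, 28 mm wide along y and spans z = 50 to 100 mm above the carousel's origin. Pinch it across its 28 mm from above; fingertips stay clear of the tube caps if kept 60 mm or more above the carousel's origin.
- hub_mouth (a point): On the carousel, centre of the hub's open underside (same point as its origin). The bore is 52 mm diameter and 42 mm deep; its lowest 22 mm carry six inward teeth 7 mm wide, one on the carousel's +x and then every 60 degrees, whose tips leave a 38.4 mm circle free.
- drive: White mixer drive unit, fixed to the bench: casing 185 x 160 mm, top at 60 mm, controls on its -x side. Origin: on the shaft's axis at bench height, z up. The vertical steel splined shaft stands on a raised steel shoulder, 72 mm diameter. The shaft's bearing is stiff (about 0.3 N m): it stays put under a light rub.
- seat (a point): Centre of the shoulder's top face on the shaft's axis, 68 mm above the bench: the carousel's origin lies here when it is home. Axes are the casing's. The shaft's own angle is arbitrary, not reported and unrelated to the casing's yaw.
- teeth_top (a point): On the shaft's axis, level with the flat tops of its six outward teeth, 24 mm above the shoulder. Teeth 10.6 mm wide, 49 mm over the tips, on a 36 mm core, from the shoulder up to here. They mesh with the hub every 60 degrees, with about 4 degrees of play either way. Unmeshed, the hub's underside stops here; meshed, it slides down to the shoulder.
- shaft_top (a point): Top centre of the shaft's plain nose, 106 mm above the bench. The nose is 36 mm diameter from 92 to 99 mm above the bench, then tapers to 22 mm at the top; it centres the hub before the teeth touch.
- dishes: Bystander: stack of three round culture dishes, 60 mm diameter, 41 mm tall; origin under its centre.
- marker: Bystander: marker pen lying down, 125 mm long along its x, 15 mm thick; origin under its middle.
- flask: Bystander: flat clear culture flask, 160 x 80 x 35 mm, blue cap to its -x; origin under its body's centre.
- medium: Bystander: amber bottle, 64 mm diameter, 150 mm tall; origin under its centre.
- rack: Bystander: orange tube rack, 80 x 170 mm, 90 mm tall with its tubes; origin under its centre.
- jar: Bystander: glass jar, 70 mm diameter, 80 mm tall; origin under its centre.
- tipbox: Bystander: clear open box, 120 x 85 x 50 mm; origin under its centre.
Not all that is in view belongs to the job. What is shaped like the rotor but purple or yellow is not meant.

How it is judged:
By the outcome, as a careful person would: the job done as asked, in the order asked, and still so for the second after the job is handed in, with the robot touching nothing.
It also fails if it takes over 56 s, if anything falls off the work surface, if the arm or the gripper's body presses on something with over 40 N, if the wrist force passes 120 N, or if a joint passes its speed limit or range.

## Robot

A 7-joint arm with a two-finger parallel gripper is mounted at the origin on the work surface. World frame = base frame: x ahead of the robot, y to its left, z up, the work surface at z = 0. Lengths are in m, angles in rad, forces in N, time in s.
With the tool pointing down it reaches from about 0.425 to 0.975 m from the base axis. Payload 16.7 kg.
Tool frame: the origin (TCP) lies at the very end of the fingers, on their centre line; the grasp point (between the pads) lies 19 mm behind it; x points along the fingers, y is the direction in which the jaws open and shut, and the axes are right-handed (so a half turn about x gives the same grasp; the last joint's range is limited). The gripper opens to 85 mm and grips with 20 to 120 N. Pads are 22 mm wide; open, the fingers measure 114 mm over their backs; the gripper's body (76 mm by 85 mm) begins 54 mm behind the grasp point. The pads swing forward as they close: fully open they stand 13 mm farther back than shut.
Start: joints at [1.02, 0.426, 0.074, 1.606, -0.034, 1.111, -0.067], TCP at [0.263, -0.621, 0.231] pointing down, gripper open.
Joint ranges: [-2.85, 2.85], [-0.5, 2.14], [-1.23, 1.37], [0.21, 2.46], [-1.02, 4.16], [0.16, 2.05], [-2.73, 2.73]. Speed limits (rad/s): [1.89, 1.89, 2.39, 2.39, 3.01, 3.01, 3.01].

## Interface

Orientations are given as [roll, pitch, yaw] about the fixed x, y, z axes, in that order (R = Rz(yaw) Ry(pitch) Rx(roll)).
In Python, from cell import env gives the robot as it stands.
- The arm moves only by the tool carry_out, never from a script. Its argument "plan" is a list of rows, each an object of numbers: "dx", "dy", "dz": the shift along the tool's x, y, z in mm; "ax", "ay", "az": the turn, a rotation vector about the tool's x, y, z in degrees. In form: [{"dx": .., "dy": .., "dz": .., "ax": .., "ay": .., "az": ..}, ...]. A call has 1 to 8 rows; each row is the pose to reach, as a shift and turn from the pose measured when the call began, along the tool's axes at that moment; what a row does not reach only later rows make up. A row lasts 1/12 s, in which the tool goes at most 41.7 mm and 7.16 degrees, less where a joint would pass 70% of its speed; a pose out of reach is approached as far as the arm can. A call with a gripper value outside its range is refused whole. "gripper" is the closure, from 0 (fully open) to 1 (shut), set as the call begins (left out, the last holds). The fingers move at their own pace and stop on an object; the grip force is fixed at half the most. Time passes only in rows, so rows that repeat a pose let the fingers close. It gives the time, the measured TCP pose, the force and the opening at its end, in the units of the state.
- env.state(): the state, without advancing time (a new reading comes with each control period).
- env.read_camera(name): name is "scene" or "top" or "wrist"; returns (picture, depth): 420x560x3 uint8, red, green, blue; 420x560 float32, m along the optical axis (not along the pixel's ray), 0 where there is no reading.
- env.camera_params(name): a dict with "intrinsics" (3x3 intrinsics, pixels), "k1" (the pictures are not rectified: a ray, as slopes to the right and down, at radius r is drawn at 1 + k1 r^2 times it, then the intrinsics apply), "R" (3x3) and "t" (3): a world point X has camera coordinates R X + t. Camera axes: x right, y down, z forward; pixel columns grow to the right and rows downward; lengths in m; the calibration is good to about 2 mm. A picture is of the moment at which its call begins: read the wrist's pose just before it. camera_params takes no time and is no camera call; for the wrist camera it gives the pose at the moment of the call.
- env.close_job(): hands the job in, once; it reports no verdict.
The state is a dict: "clock": time; "joint_pos": joint angles; "qd": joint speeds; "joint_efforts": joint torques, N m; "tool_pos": TCP position; "tcp_rot": TCP orientation; "contact_force": force on the tool from outside, world axes, zero at the start; "moment": the same for the moment, N m; "finger_gap": opening from 0.0 (shut) to 1.0 (fully open).
Only numpy, scipy, OpenCV 4.12 (cv2) and the standard library are available. Lean on these libraries where they do the work, as an engineer would, in place of code of your own. Each camera call takes 0.05 s, during which the arm holds its last target.

## Working session

There is one attempt and no reset: what is moved stays moved. The work goes in short steps, Python scripts to look and compute and a tool call to move; the robot and the scene stay as the last step left them, time stands still between calls to the robot, and variables do not carry over. Pictures are saved under pics/ and viewed, and the job is handed in when it is done.

Besides the shell and the picture viewer there is one more tool, called after "Emit:" in YAML: its name, and indented under it one key for each argument. carry_out: Moves the arm, as the interface text tells. Its arguments: {"type":"object","properties":{"plan":{"type":"array","items":{"type":"object","properties":{"dx":{"type":"number"},"dy":{"type":"number"},"dz":{"type":"number"},"ax":{"type":"number"},"ay":{"type":"number"},"az":{"type":"number"}}}},"gripper":{"type":"number"}},"required":["plan"]}

```bash
ls; mkdir -p pics; python3 - <<'E'
from cell import env
import cv2,numpy as np
print(env.state())
for n in ("scene","top","wrist"):
    p=env.camera_params(n); 
    im,d=env.read_camera(n)
    print(n,p)
    cv2.imwrite(f"pics/{n}0.png",im[:,:,::-1]); np.savez(f"pics/{n}0.npz",im=im,d=d,**{k:np.array(v) for k,v in p.items()})
E
```

```text
pics
{'clock': 0.0, 'joint_pos': array([ 1.02050989,  0.42673197,  0.07385199,  1.60662685, -0.03409418,
        1.11080984, -0.06707245]), 'qd': array([ 0.0001296 ,  0.00056234, -0.00012977,  0.00054915, -0.00041393,
       -0.00018229,  0.00174928]), 'joint_efforts': array([-1.24588478e-03, -9.49808979e+01,  3.75989020e+00, -4.63502204e+01,
        1.90921314e-02,  1.01233221e-02, -5.10083521e-05]), 'tool_pos': array([ 0.26315122, -0.62113345,  0.2306019 ]), 'tcp_rot': array([-1.49239387,  1.56947972,  2.04998208]), 'contact_force': array([ 0.52012153, -0.07497926,  0.12473555]), 'moment': array([ 0.05917468, -0.02137335, -0.0282552 ]), 'finger_gap': 1.001939183506422}
scene {'intrinsics': array([[482.76786849,   0.        , 286.83297221],
       [  0.        , 482.76786849, 203.78050293],
       [  0.        ,   0.        ,   1.        ]]), 'k1': -0.14809423577647757, 'R': array([[ 0.45304809,  0.8914651 ,  0.00611557],
       [ 0.74980374, -0.37732625, -0.54352484],
       [-0.48222586,  0.25082837, -0.83937081]]), 't': array([-0.24232593, -0.38710217,  1.79116463])}
top {'intrin
[... 174 characters left out ...]
001799832190085, 'R': array([[-5.82736567e-03, -9.99982626e-01,  8.89063658e-04],
       [-9.82830926e-01,  5.56344668e-03, -1.84424562e-01],
       [ 1.84416412e-01, -1.94850862e-03, -9.82846270e-01]]), 't': array([-0.02218055,  0.54043016,  1.10822528])}
wrist {'intrinsics': array([[374.35286162,   0.        , 281.4823778 ],
       [  0.        , 374.35286162, 211.81014269],
       [  0.        ,   0.        ,   1.        ]]), 'k1': -0.03410668349885942, 'R': array([[ 3.91106393e-01, -9.20345247e-01, -6.44418508e-04],
       [-8.79278067e-01, -3.73861284e-01,  2.95123399e-01],
       [-2.71856341e-01, -1.14858025e-01, -9.55458929e-01]]), 't': array([-0.67473748, -0.03948571,  0.37863171])}
```

View pics/scene0.png

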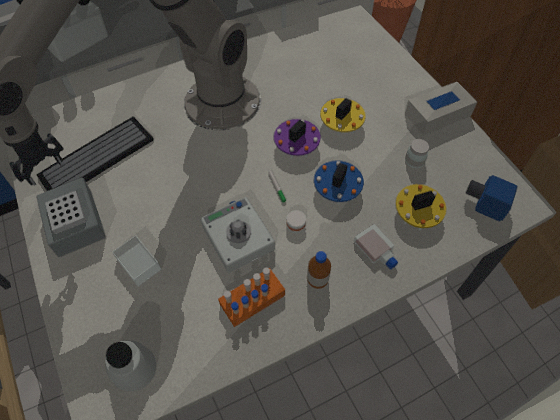

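View pics/top0.png

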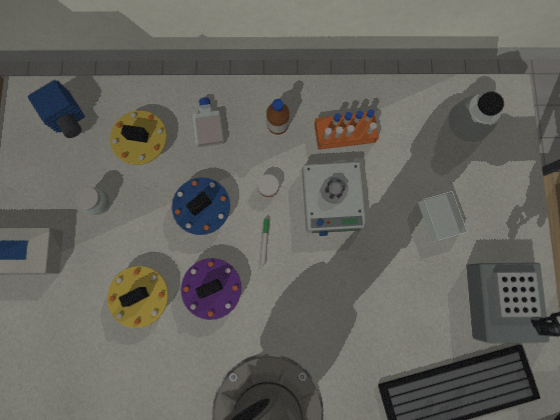

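View pics/wrist0.png

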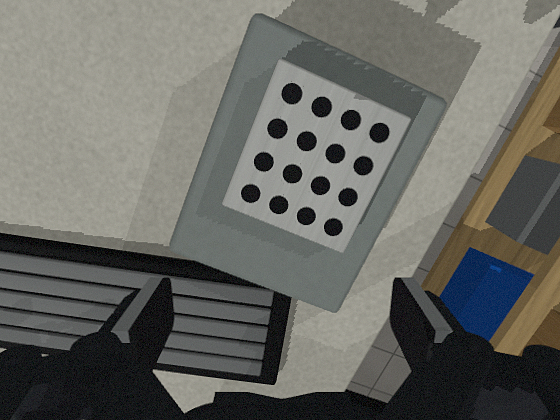

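Candidates for the carousel in the top view: blue (201,206), purple (211,289), yellow (138,137) and yellow (138,297). The description says blue, so I choose (201,206). Next I check it in a close crop and measure.

```bash
cat > h.py <<'E'
import numpy as np,cv2
from scipy.spatial.transform import Rotation as Ro
def load(f):
    return np.load(f)
def ray(p,uv):
    K=p['intrinsics'];uv=np.atleast_2d(uv).astype(float)
    k=float(p['k1'])
    pd=np.c_[(uv[:,0]-K[0,2])/K[0,0],(uv[:,1]-K[1,2])/K[1,1]]
    q=pd.copy()
    for _ in range(30): q=pd/(1+k*(q**2).sum(1,keepdims=True))
    d=np.c_[q,np.ones(len(q))]@p['R']; c=-p['R'].T@p['t']
    return c,d
def onplane(p,uv,z):
    c,d=ray(p,uv); s=(z-c[2])/d[:,2]; return c+d*s[:,None]
def proj(p,X):
    Xc=np.atleast_2d(X)@p['R'].T+p['t'];q=Xc[:,:2]/Xc[:,2:]
    q=q*(1+float(p['k1'])*(q**2).sum(1,keepdims=True))
    K=p['intrinsics'];return q*[K[0,0],K[1,1]]+[K[0,2],K[1,2]]
E
python3 - <<'E'
from h import *
p=load('pics/top0.npz');im=p['im']
hsv=cv2.cvtColor(im,cv2.COLOR_RGB2HSV)
a=cv2.resize(im[165:250,160:245],None,fx=5,fy=5,interpolation=2)
b=cv2.resize(im[155:240,295:372],None,fx=5,fy=5,interpolation=2)
cv2.imwrite('pics/crop0.png',np.hstack([a,b])[:,:,::-1])
# blue disc
m=((hsv[...,0]>100)&(hsv[...,0]<122)&(hsv[...,1]>120)&(hsv[...,2]>40)).astype(np.uint8)
m[:165]=0;m[245:]=0;m[:,:165]=0;m[:,240:]=0
c=max(cv2.findContours(m,0,1)[0],key=cv2.contourArea)
h=cv2.convexHull(c)[:,0,:]
P=onplane(p,h,0.050); 
def circ(P):
    A=np.c_[2*P[:,:2],np.ones(len(P))];s=np.linalg.lstsq(A,(P[:,:2]**2).sum(1),rcond=None)[0];return s[:2],np.sqrt(s[2]+s[:2]@s[:2])
print('disc',circ(P))
# bar: dark inside
g=im.max(2);k=(g<45).astype(np.uint8);mm=np.zeros_like(k);cv2.fillConvexPoly(mm,h.astype(int),1);k&=mm
c=max(cv2.findContours(k,0,1)[0],key=cv2.contourArea);r=cv2.minAreaRect(c);print(r,cv2.contourArea(c))
B=onplane(p,cv2.boxPoints(r),0.10);print(B)
d=p['d'];print('depth bar',d[200:207,196:206].mean(), 'shaft',d[180:196:2,326:344:2])
E
```

```text
disc (array([0.53897851, 0.1824075 ]), np.float64(0.07796259618816655))
((198.6097412109375, 203.51219177246094), (14.367985725402832, 22.801372528076172), 51.34019470214844) 294.0
[[0.53083223 0.21371233 0.1       ]
 [0.56860957 0.16825279 0.1       ]
 [0.53847335 0.14401758 0.1       ]
 [0.50107051 0.18940207 0.1       ]]
depth bar 1.1125896 shaft [[1.1557927 1.1567713 1.1264082 1.15514   1.1563141 1.1378553 1.1306711
  1.1528797 1.1542495]
 [1.1534699 1.129084  1.1300738 1.12114   1.1136893 1.119044  1.1156527
  1.1549717 1.1532754]
 [1.1487324 1.1468734 1.1184268 1.1126851 1.1125063 1.1137487 1.1113275
  1.1155517 1.1545732]
 [1.1514984 1.1462811 1.1188039 1.1115731 1.1125453 1.1146228 1.1131878
  1.1168041 1.1236858]
 [1.1231034 1.1245155 1.1119457 1.1097428 1.1103725 1.1101438 1.1135503
  1.1119134 1.1279691]
 [1.1244311 1.1255959 1.1147783 1.1148372 1.10987   1.1121256 1.1097596
  1.1119332 1.1380477]
 [1.1387506 1.1412185 1.1209661 1.1192104 1.1120082 1.1123288 1.1127506
  1.11862   1.1505786]
 [1.1472055 1.145775  1.1241688 1.1248298 1.1228571 1.1204557 1.1259718
  1.1240278 1.146832 ]]
```

View pics/crop0.png

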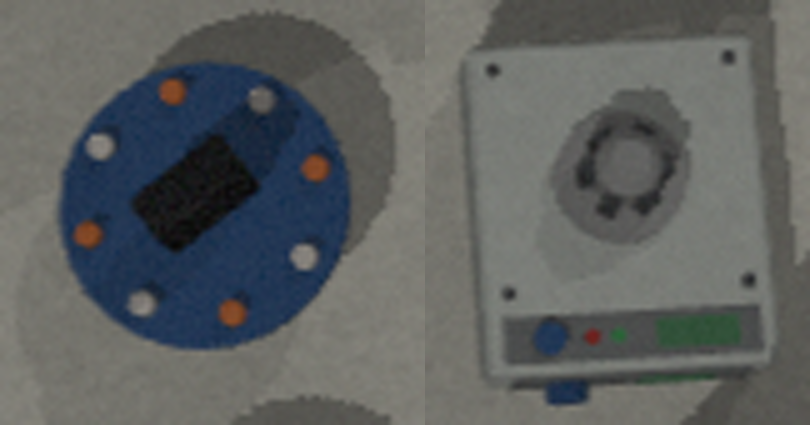

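The crop confirms the blue carousel: black bar at crop (195,192), i.e. top (199,203). The drive's splined shaft is at crop (625,170), i.e. top (335,189). Next I work out the frames.

```bash
cat >> h.py <<'E'
def T(s): return Ro.from_euler('xyz',s['tcp_rot']).as_matrix(),np.array(s['tool_pos'])
def goto(s,pos,yaw_y=None):
    """plan numbers to bring TCP to pos, tool down, tool y axis at world angle yaw_y (mod 180)"""
    R,t=T(s); d=R.T@(np.array(pos)-t)*1000
    out=[d]
    cur=np.arctan2(R[1,1],R[0,1])
    res=[]
    for k in (-1,0,1,2):
        y=(cur if yaw_y is None else yaw_y+k*np.pi)
        Rg=np.c_[[0,0,-1],[np.cos(y),np.sin(y),0],np.cross([0,0,-1],[np.cos(y),np.sin(y),0])]
        res.append(Ro.from_matrix(R.T@Rg).as_rotvec(degrees=True).round(2))
    return d.round(1),res
E
python3 - <<'E'
from h import *
from cell import env
s=env.state();R,t=T(s);print('toolR',R.round(3))
p=load('pics/wrist0.npz');c=-p['R'].T@p['t'];print('cam in tool',R.T@(c-t),'axes',(p['R']@R).round(3))
q=load('pics/top0.npz')
print('nose',onplane(q,[[335.5,187.5],[337,187]],0.106), 'casing TL TR BR BL',onplane(q,[[303.5,163.5],[360.5,163],[363,229],[305,231]],.06))
print(goto(s,[0.6,-0.05,0.36],np.radians(39.7)))
E
```

```text
toolR [[-0.     0.39  -0.921]
 [ 0.001 -0.921 -0.39 ]
 [-1.    -0.001  0.   ]]
cam in tool [-1.42237185e-01  6.98335365e-05 -7.47352872e-02] axes [[-0.     1.    -0.001]
 [-0.295  0.001  0.955]
 [ 0.955  0.001  0.295]]
nose [[ 0.5741063  -0.17894247  0.106     ]
 [ 0.57542497 -0.18290927  0.106     ]] casing TL TR BR BL [[ 0.65288749 -0.09950634  0.06      ]
 [ 0.65346495 -0.2566878   0.06      ]
 [ 0.47033559 -0.25564879  0.06      ]
 [ 0.46585497 -0.10025601  0.06      ]]
(array([-128.9, -394.7, -532.9]), [array([7.326e+01, 4.000e-02, 5.000e-02]), array([-1.0674e+02, -5.0000e-02,  5.0000e-02]), array([7.326e+01, 4.000e-02, 5.000e-02]), array([-1.0674e+02, -5.0000e-02,  5.0000e-02])])
```

```bash
python3 - <<'E'
from h import *
from cell import env
s=env.state()
print(goto(s,[0.555,-0.17,0.31],np.radians(-17)))
E
```

```text
(array([ -79. , -301.7, -444.7]), [array([1.2996e+02, 7.0000e-02, 3.0000e-02]), array([-5.004e+01, -2.000e-02,  6.000e-02]), array([1.2996e+02, 7.0000e-02, 3.0000e-02]), array([-5.004e+01, -2.000e-02,  6.000e-02])])
```

Emit:
carry_out:
  plan:
    - {"dx": -40,"dy": -20,"dz": -25,"ax": -4}
    - {"dx": -70,"dy": -44,"dz": -60,"ax": -8}
    - {"dx": -79,"dy": -67,"dz": -95,"ax": -12}
    - {"dx": -79,"dy": -90,"dz": -130,"ax": -16}
    - {"dx": -79,"dy": -113,"dz": -165,"ax": -20}
    - {"dx": -79,"dy": -136,"dz": -200,"ax": -24}
    - {"dx": -79,"dy": -159,"dz": -235,"ax": -28}
    - {"dx": -79,"dy": -182,"dz": -268,"ax": -31}

```text
invalid input
```

```bash
python3 - <<'E'
from h import *
from cell import env
s=env.state();print(s['clock'],s['tool_pos'],s['contact_force'])
print(goto(s,[0.555,-0.17,0.31],np.radians(-17)))
E
```

```text
0.15 [ 0.26319912 -0.62122117  0.23075395] [ 0.76635289  0.57375923 -0.12332818]
(array([ -79. , -301.7, -444.7]), [array([1.2996e+02, 7.0000e-02, 3.0000e-02]), array([-5.004e+01, -2.000e-02,  6.000e-02]), array([1.2996e+02, 7.0000e-02, 3.0000e-02]), array([-5.004e+01, -2.000e-02,  6.000e-02])])
```

Emit:
carry_out:
  plan:
    - {"dx": -30,"dy": -14,"dz": -20,"ax": -4,"ay": 0,"az": 0}
    - {"dx": -60,"dy": -34,"dz": -50,"ax": -8,"ay": 0,"az": 0}
    - {"dx": -79,"dy": -56,"dz": -82,"ax": -12,"ay": 0,"az": 0}
    - {"dx": -79,"dy": -78,"dz": -114,"ax": -16,"ay": 0,"az": 0}
    - {"dx": -79,"dy": -101,"dz": -147,"ax": -20,"ay": 0,"az": 0}
    - {"dx": -79,"dy": -124,"dz": -180,"ax": -24,"ay": 0,"az": 0}
    - {"dx": -79,"dy": -147,"dz": -213,"ax": -28,"ay": 0,"az": 0}
    - {"dx": -79,"dy": -170,"dz": -246,"ax": -31,"ay": 0,"az": 0}

```text
clock: 0.82
tool_pos: [0.424, -0.3668, 0.31]
tcp_rot: [-1.928, 1.57, 2.159]
contact_force: [1.0, -0.3, -0.3]
finger_gap: 1.0
```

```bash
python3 - <<'E'
from h import *
from cell import env
s=env.state();print(s['clock'],s['tool_pos'],s['contact_force'])
print(goto(s,[0.555,-0.17,0.31],np.radians(-17)))
E
```

```text
0.8167 [ 0.42402965 -0.36681844  0.31000203] [ 0.99407232 -0.30928194 -0.3225766 ]
(array([ 1.000e-01, -9.000e+00, -2.362e+02]), [array([1.6119e+02, 6.0000e-02, 3.0000e-02]), array([-18.81,  -0.02,   0.04]), array([1.6119e+02, 6.0000e-02, 3.0000e-02]), array([-18.81,  -0.02,   0.04])])
```

Emit:
carry_out:
  plan:
    - {"dx": 0,"dy": -1,"dz": -38,"ax": -3,"ay": 0,"az": 0}
    - {"dx": 0,"dy": -3,"dz": -78,"ax": -6,"ay": 0,"az": 0}
    - {"dx": 0,"dy": -4,"dz": -118,"ax": -9,"ay": 0,"az": 0}
    - {"dx": 0,"dy": -6,"dz": -158,"ax": -13,"ay": 0,"az": 0}
    - {"dx": 0,"dy": -8,"dz": -195,"ax": -16,"ay": 0,"az": 0}
    - {"dx": 0,"dy": -9,"dz": -225,"ax": -19,"ay": 0,"az": 0}
    - {"dx": 0,"dy": -9,"dz": -236,"ax": -19,"ay": 0,"az": 0}
    - {"dx": 0,"dy": -9,"dz": -236,"ax": -19,"ay": 0,"az": 0}

```text
clock: 1.48
tool_pos: [0.5561, -0.1671, 0.3098]
tcp_rot: [-2.584, 1.569, 1.839]
contact_force: [-0.3, 0.0, 0.0]
finger_gap: 0.998
```

```bash
cat > snap.py <<'E'
import sys
from h import *
from cell import env
n,cam=sys.argv[1],sys.argv[2]
s=env.state();p=env.camera_params(cam);im,d=env.read_camera(cam)
cv2.imwrite(f'pics/{n}.png',im[:,:,::-1]);np.savez(f'pics/{n}.npz',im=im,d=d,**{k:np.array(v) for k,v in p.items()})
print(s['clock'],s['tool_pos'],s['tcp_rot'],s['joint_pos'].round(2),s['contact_force'],s['finger_gap'])
E
python3 snap.py w1 wrist
```

```text
1.4833 [ 0.5561357  -0.16708744  0.30976561] [-2.58412591  1.56887017  1.83891093] [ 0.47  0.23 -0.34  1.71  0.08  1.22 -0.18] [-0.30033662  0.02912207  0.00500613] 0.9980414373862531
```

View pics/w1.png

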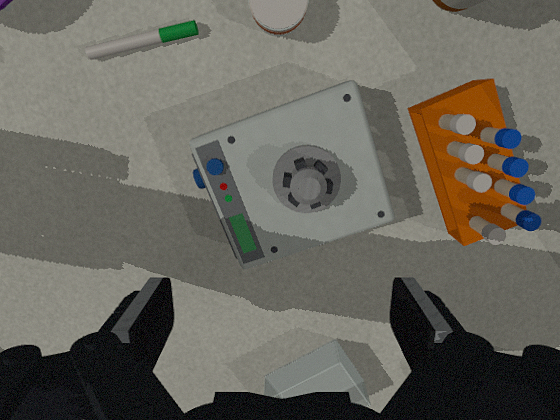

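The wrist view shows the drive with the shaft at (308,182). Zooming in on the splines.

```bash
python3 - <<'E'
from h import *
p=load('pics/w1.npz');im=p['im']
a=cv2.resize(im[135:225,260:355],None,fx=6,fy=6,interpolation=2)
a=cv2.convertScaleAbs(a,alpha=1.6)
cv2.imwrite('pics/w1c.png',a[:,:,::-1])
# depth-> z map
v,u=np.mgrid[135:225,260:355];uv=np.c_[u.ravel(),v.ravel()]
c,d=ray(p,uv);X=c+d*p['d'][135:225,260:355].ravel()[:,None]
Z=X[:,2].reshape(90,95)
zz=np.clip((Z-.055)/.055*255,0,255).astype(np.uint8)
cv2.imwrite('pics/w1z.png',cv2.resize(zz,None,fx=6,fy=6,interpolation=0))
E
```

```text
(no output)
```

View pics/w1c.png

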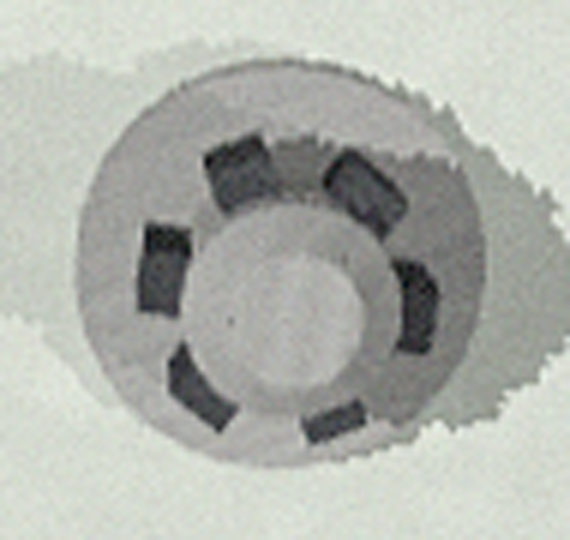

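View pics/w1z.png

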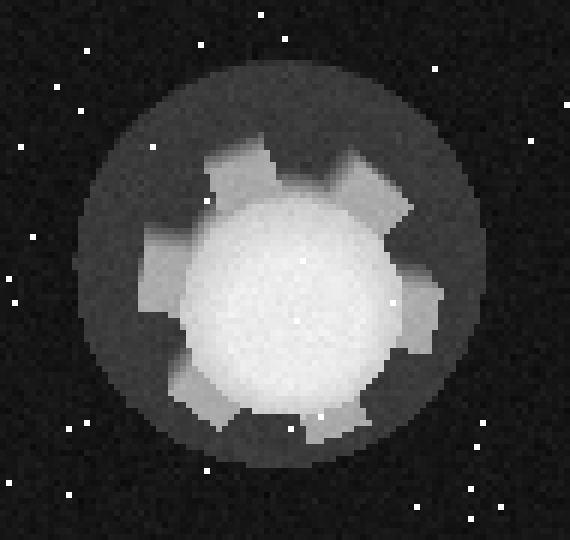

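The depth map shows the six dark teeth around the nose, standing at about 92 mm. I fit the shoulder circle and the tooth phase.

```bash
cat >> h.py <<'E'
def circ(P):
    A=np.c_[2*P[:,:2],np.ones(len(P))];s=np.linalg.lstsq(A,(P[:,:2]**2).sum(1),rcond=None)[0];return s[:2],np.sqrt(s[2]+s[:2]@s[:2])
E
python3 - <<'E'
from h import *
p=load('pics/w1.npz');d=cv2.medianBlur(p['d'],3)
v,u=np.mgrid[130:235,255:365];uv=np.c_[u.ravel(),v.ravel()]
c,dr=ray(p,uv);X=c+dr*d[130:235,255:365].ravel()[:,None];Z=X[:,2].reshape(u.shape)
print('casing',np.median(Z[:5]))
top=(Z>.064).astype(np.uint8)
cn=max(cv2.findContours(top,0,1)[0],key=cv2.contourArea)[:,0]+[255,130]
P=onplane(p,cn+0.0,.068);ce,r=circ(P);print('shoulder all',ce,r)
# nose contour z>.0955 at z=.099 approx ; 
n=(Z>.0955).astype(np.uint8);cn=max(cv2.findContours(n,0,1)[0],key=cv2.contourArea)[:,0]+[255,130]
P=onplane(p,cn+0.0,.099);print('nose',circ(P))
dark=(p['im'].max(2)[130:235,255:365]<75)
t=(Z>.087)&(Z<.0945)
P=onplane(p,uv[t.ravel()],.092)
rel=P[:,:2]-ce;rr=np.hypot(*rel.T);a=np.arctan2(rel[:,1],rel[:,0])
k=(rr>.0195)&(rr<.0255)
ph=np.angle(np.exp(6j*a[k]).mean())/6;print('tooth phase deg mod60',np.degrees(ph),abs(np.exp(6j*a[k]).mean()),k.sum(), 'tip circle',rr[k].max())
for off in ([.001,0],[-.001,0],[0,.001],[0,-.001]):
    q=P[:,:2]-ce-off;aa=np.arctan2(q[:,1],q[:,0]);print(np.degrees(np.angle(np.exp(6j*aa[k]).mean())/6))
E
```

```text
casing 0.05962649452460081
shoulder all [ 0.57821775 -0.18191124] 0.03554479993328862
nose (array([ 0.5782277 , -0.18180017]), np.float64(0.017461212631246035))
tooth phase deg mod60 -25.324001453999735 0.645925241317294 354 tip circle 0.025082907532083153
-25.165820568615846
-25.480421049755062
-25.34652201226698
-25.30193297967473
```

```bash
python3 - <<'E'
from h import *
from cell import env
s=env.state()
print(goto(s,[0.54,0.18,0.27],np.radians(39.7)))
E
```

```text
(array([  40.1, -115. , -330.1]), [array([1.2357e+02, 6.0000e-02, 9.0000e-02]), array([-5.643e+01, -7.000e-02,  5.000e-02]), array([1.2357e+02, 6.0000e-02, 9.0000e-02]), array([-5.643e+01, -7.000e-02,  5.000e-02])])
```

Emit:
carry_out:
  plan:
    - {"dx": 0,"dy": -8,"dz": -25,"ax": -6,"ay": 0,"az": 0}
    - {"dx": 0,"dy": -20,"dz": -60,"ax": -13,"ay": 0,"az": 0}
    - {"dx": 0,"dy": -33,"dz": -97,"ax": -20,"ay": 0,"az": 0}
    - {"dx": 0,"dy": -46,"dz": -135,"ax": -27,"ay": 0,"az": 0}
    - {"dx": 5,"dy": -59,"dz": -172,"ax": -34,"ay": 0,"az": 0}
    - {"dx": 10,"dy": -72,"dz": -210,"ax": -41,"ay": 0,"az": 0}
    - {"dx": 20,"dy": -85,"dz": -247,"ax": -48,"ay": 0,"az": 0}
    - {"dx": 30,"dy": -98,"dz": -284,"ax": -54,"ay": 0,"az": 0}

```text
clock: 2.2
tool_pos: [0.5429, 0.1307, 0.2801]
tcp_rot: [2.276, 1.571, 1.359]
contact_force: [0.9, -0.7, -0.0]
finger_gap: 1.003
```

```bash
python3 - <<'E'
from h import *
from cell import env
s=env.state();print(s['clock'],s['tool_pos'])
print(goto(s,[0.54,0.18,0.27],np.radians(39.7)))
E
```

```text
2.2 [0.5429167  0.13069288 0.28005358]
(array([ 10.1,  27.7, -40.9]), [array([ 1.7774e+02, -1.0000e-02,  1.0000e-02]), array([-2.26, -0.01, -0.01]), array([ 1.7774e+02, -1.0000e-02,  1.0000e-02]), array([-2.26, -0.01, -0.01])])
```

Emit:
carry_out:
  plan:
    - {"dx": 5,"dy": 15,"dz": -22,"ax": -1,"ay": 0,"az": 0}
    - {"dx": 10,"dy": 26,"dz": -39,"ax": -2,"ay": 0,"az": 0}
    - {"dx": 10,"dy": 28,"dz": -41,"ax": -2,"ay": 0,"az": 0}
    - {"dx": 10,"dy": 28,"dz": -41,"ax": -2,"ay": 0,"az": 0}

```text
clock: 2.53
tool_pos: [0.5402, 0.1799, 0.2697]
tcp_rot: [-1.901, 1.57, -2.784]
contact_force: [1.2, -0.7, 0.9]
finger_gap: 1.0
```

```bash
python3 snap.py w2 wrist; python3 - <<'E'
from h import *
p=load('pics/w2.npz');d=cv2.medianBlur(p['d'],3)
v,u=np.mgrid[0:420,0:560];uv=np.c_[u.ravel(),v.ravel()]
c,dr=ray(p,uv);X=c+dr*d.ravel()[:,None];Z=X[:,2].reshape(u.shape)
near=(np.hypot(X[:,0]-.54,X[:,1]-.182)<.1).reshape(u.shape)
b=((Z>.0925)&(Z<.112)&near).astype(np.uint8)
cn=max(cv2.findContours(b,0,1)[0],key=cv2.contourArea);print(cv2.contourArea(cn))
P=onplane(p,cn[:,0]+0.,.100)
r=cv2.minAreaRect((P[:,:2]*1000).astype(np.float32));print('bar rect',r)
e=cv2.boxPoints(r);print(e)
dk=((Z>.046)&near).astype(np.uint8);cn=max(cv2.findContours(dk,0,1)[0],key=cv2.contourArea)
hsv=cv2.cvtColor(p['im'],cv2.COLOR_RGB2HSV)
m=((hsv[...,0]>100)&(hsv[...,0]<125)&(hsv[...,1]>120)&near).astype(np.uint8)
h=cv2.convexHull(max(cv2.findContours(m,0,1)[0],key=cv2.contourArea))[:,0]
print('disc',circ(onplane(p,h+0.,.05)),'ztop',np.median(Z[b>0]))
E
```

```text
2.5333 [0.54015598 0.1798608  0.26965788] [-1.90083912  1.57002508 -2.78358356] [ 0.11  0.28 -0.66  1.77  0.19  1.15  0.08] [ 1.16578586 -0.7478298   0.85829395] 0.9998753377275253
2118.0
bar rect ((539.85205078125, 182.37814331054688), (27.20173454284668, 59.723854064941406), 38.88410568237305)
[[510.51917 197.08528]
 [548.0106  150.5952 ]
 [569.18494 167.671  ]
 [531.6935  214.16109]]
disc (array([0.54025072, 0.18134744]), np.float64(0.07880843176480402)) ztop 0.09953883489581139
```

View pics/w2.png

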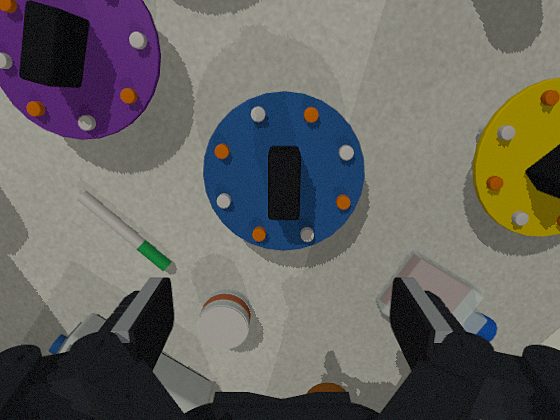

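The wrist view shows the blue carousel centred at (284,175) with its bar vertical between the open fingers. The bar centre is (0.540, 0.182) and the grip direction 38.9°. Computing the descent.

```bash
python3 - <<'E'
from h import *
from cell import env
s=env.state()
print(goto(s,[0.540,0.182,0.066],np.radians(38.9)))
E
```

```text
(array([203.9,   1.8,  -2.9]), [array([-1.7957e+02, -6.0000e-02,  3.0000e-02]), array([0.43, 0.02, 0.04]), array([-1.7957e+02, -6.0000e-02,  3.0000e-02]), array([0.43, 0.02, 0.04])])
```

Emit:
carry_out:
  plan:
    - {"dx": 25,"dy": 1,"dz": -1,"ax": 0.4,"ay": 0,"az": 0}
    - {"dx": 60,"dy": 1.8,"dz": -2,"ax": 0.4,"ay": 0,"az": 0}
    - {"dx": 98,"dy": 1.8,"dz": -3,"ax": 0.4,"ay": 0,"az": 0}
    - {"dx": 130,"dy": 1.8,"dz": -3,"ax": 0.4,"ay": 0,"az": 0}
    - {"dx": 160,"dy": 1.8,"dz": -3,"ax": 0.4,"ay": 0,"az": 0}
    - {"dx": 185,"dy": 1.8,"dz": -3,"ax": 0.4,"ay": 0,"az": 0}
    - {"dx": 200,"dy": 1.8,"dz": -3,"ax": 0.4,"ay": 0,"az": 0}
    - {"dx": 204,"dy": 1.8,"dz": -3,"ax": 0.4,"ay": 0,"az": 0}

```text
clock: 3.25
tool_pos: [0.5393, 0.179, 0.0634]
tcp_rot: [-1.572, 1.566, -2.467]
contact_force: [-0.3, -0.4, -0.2]
finger_gap: 1.0
```

```bash
python3 snap.py w3 wrist; python3 - <<'E'
from h import *
from cell import env
print(goto(env.state(),[0.540,0.182,0.066],np.radians(38.9)))
E
```

```text
3.25 [0.53929437 0.17900421 0.06340657] [-1.57235566  1.56636561 -2.4669296 ] [ 0.01  0.52 -0.56  1.95  0.39  0.78 -0.1 ] [-0.34720705 -0.38585829 -0.22559898] 1.0000107127366127
(array([-1.8,  1.8, -1.6]), [array([ 1.7987e+02,  3.1000e-01, -1.0000e-02]), array([-0.13,  0.01,  0.2 ]), array([ 1.7987e+02,  3.1000e-01, -1.0000e-02]), array([-0.13,  0.01,  0.2 ])])
```

View pics/w3.png

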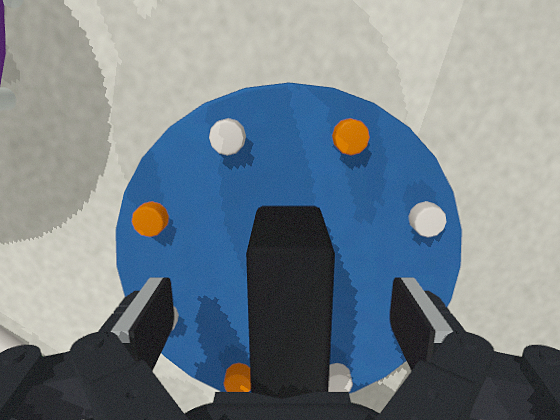

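The fingers straddle the bar, which is at (290,300) against a finger centre of (283,300), about 2 mm off. I correct that and then close.

Emit:
carry_out:
  plan:
    - {"dx": -2,"dy": 1.8,"dz": -1.6,"ax": 0,"ay": 0,"az": 0.2}
    - {"dx": -2,"dy": 1.8,"dz": -1.6,"ax": 0,"ay": 0,"az": 0.2}
    - {"dx": -2,"dy": 1.8,"dz": -1.6,"ax": 0,"ay": 0,"az": 0.2}

```text
clock: 3.55
tool_pos: [0.541, 0.1818, 0.0676]
tcp_rot: [0.992, 1.569, 0.097]
contact_force: [0.5, -0.0, 0.5]
finger_gap: 1.0
```

```bash
python3 - <<'E'
from h import *
from cell import env
s=env.state();print(s['clock'],s['tool_pos'])
print(goto(s,[0.540,0.182,0.066],np.radians(38.9)))
E
```

```text
3.55 [0.54098363 0.18176052 0.06764455]
(array([ 1.6, -0.6, -0.8]), [array([ 1.7982e+02, -1.6000e-01, -1.1000e-01]), array([-0.18,  0.07, -0.11]), array([ 1.7982e+02, -1.6000e-01, -1.1000e-01]), array([-0.18,  0.07, -0.11])])
```

Emit:
carry_out:
  plan:
    - {"dx": 1,"dy": -0.5,"dz": -0.8,"ax": 0,"ay": 0,"az": 0}
    - {"dx": 1,"dy": -0.5,"dz": -0.8,"ax": 0,"ay": 0,"az": 0}
    - {"dx": 1,"dy": -0.5,"dz": -0.8,"ax": 0,"ay": 0,"az": 0}
    - {"dx": 1,"dy": -0.5,"dz": -0.8,"ax": 0,"ay": 0,"az": 0}
    - {"dx": 1,"dy": -0.5,"dz": -0.8,"ax": 0,"ay": 0,"az": 0}
    - {"dx": 1,"dy": -0.5,"dz": -0.8,"ax": 0,"ay": 0,"az": 0}
    - {"dx": 1,"dy": -0.5,"dz": -0.8,"ax": 0,"ay": 0,"az": 0}
    - {"dx": 1,"dy": -0.5,"dz": -0.8,"ax": 0,"ay": 0,"az": 0}
  gripper: 1

```text
clock: 4.22
tool_pos: [0.5403, 0.1822, 0.0669]
tcp_rot: [1.017, 1.568, 0.122]
contact_force: [0.8, -0.8, 6.1]
finger_gap: 0.318
```

Emit:
carry_out:
  plan:
    - {"dx": 0,"dy": 0,"dz": 0,"ax": 0,"ay": 0,"az": 0}
    - {"dx": 0,"dy": 0,"dz": 0,"ax": 0,"ay": 0,"az": 0}
    - {"dx": 0,"dy": 0,"dz": 0,"ax": 0,"ay": 0,"az": 0}

```text
clock: 4.47
tool_pos: [0.5403, 0.1822, 0.0669]
tcp_rot: [0.995, 1.568, 0.1]
contact_force: [-0.1, -0.8, 2.9]
finger_gap: 0.316
```

```bash
python3 snap.py w4 wrist
```

```text
4.4667 [0.54027529 0.18220167 0.06690566] [0.99523882 1.56826373 0.10033057] [ 0.01  0.52 -0.57  1.95  0.39  0.78 -0.1 ] [-0.09526922 -0.76098001  2.90859413] 0.3163731344909045
```

View pics/w4.png

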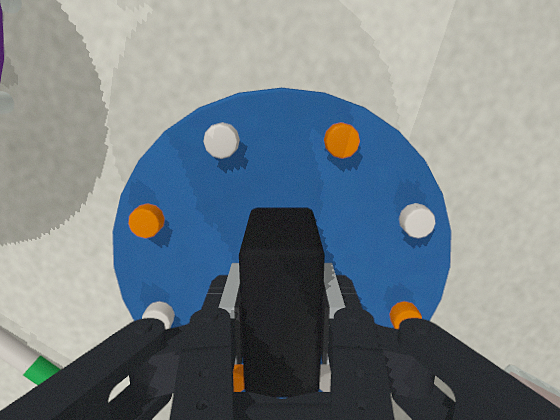

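The fingers are closed flush on the bar at (281,300) with a 27 mm gap. Lifting straight up.

Emit:
carry_out:
  plan:
    - {"dx": -6,"dy": 0,"dz": 0,"ax": 0,"ay": 0,"az": 0}
    - {"dx": -18,"dy": 0,"dz": 0,"ax": 0,"ay": 0,"az": 0}
    - {"dx": -38,"dy": 0,"dz": 0,"ax": 0,"ay": 0,"az": 0}
    - {"dx": -65,"dy": 0,"dz": 0,"ax": 0,"ay": 0,"az": 0}
    - {"dx": -95,"dy": 0,"dz": 0,"ax": 0,"ay": 0,"az": 0}
    - {"dx": -125,"dy": 0,"dz": 0,"ax": 0,"ay": 0,"az": 0}
    - {"dx": -150,"dy": 0,"dz": 0,"ax": 0,"ay": 0,"az": 0}
    - {"dx": -165,"dy": 0,"dz": 0,"ax": 0,"ay": 0,"az": 0}

```text
clock: 5.18
tool_pos: [0.5402, 0.1827, 0.2357]
tcp_rot: [1.114, 1.565, 0.219]
contact_force: [0.6, 0.3, -4.9]
finger_gap: 0.322
```

```bash
python3 snap.py w5 wrist; python3 - <<'E'
from h import *
from cell import env
s=env.state();R,_=T(s);print(R.round(4),np.degrees(np.arctan2(R[1,1],R[0,1])))
print(goto(s,[0.578,-0.182,0.235],np.radians(34.7)))
E
```

```text
5.1833 [0.5401687  0.18267188 0.2356894 ] [1.11381934 1.56533267 0.21926445] [ 0.1   0.31 -0.65  1.81  0.22  1.08  0.04] [ 0.60013308  0.26620313 -4.92955129] 0.32196190178652107
[[ 0.0077  0.78    0.6258]
 [ 0.0018  0.6258 -0.78  ]
 [-1.      0.0071  0.0034]] 38.741378361593604
(array([   2.1, -199.6,  307.9]), [array([-175.96,    0.64,    0.28]), array([ 4.04,  0.18, -0.41]), array([-175.96,    0.64,    0.28]), array([ 4.04,  0.18, -0.41])])
```

View pics/w5.png

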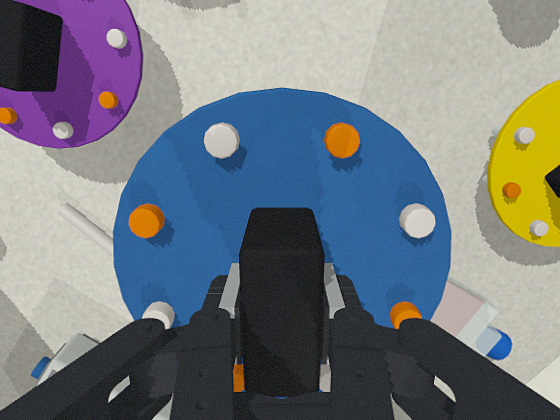

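The carousel hangs level and unchanged in the grip. Traversing to the drive.

Emit:
carry_out:
  plan:
    - {"dx": 0,"dy": -6,"dz": 9,"ax": 0.5,"ay": 0,"az": 0}
    - {"dx": 0,"dy": -19,"dz": 30,"ax": 1,"ay": 0,"az": -0.1}
    - {"dx": 1,"dy": -38,"dz": 58,"ax": 1.5,"ay": 0,"az": -0.2}
    - {"dx": 1,"dy": -58,"dz": 90,"ax": 2,"ay": 0.1,"az": -0.3}
    - {"dx": 1,"dy": -79,"dz": 122,"ax": 2.5,"ay": 0.1,"az": -0.4}
    - {"dx": 2,"dy": -100,"dz": 154,"ax": 3,"ay": 0.2,"az": -0.4}
    - {"dx": 2,"dy": -121,"dz": 186,"ax": 3.5,"ay": 0.2,"az": -0.4}
    - {"dx": 2,"dy": -141,"dz": 218,"ax": 4,"ay": 0.2,"az": -0.4}

```text
clock: 5.9
tool_pos: [0.5663, -0.0778, 0.2344]
tcp_rot: [-2.371, 1.569, 2.947]
contact_force: [0.4, 0.6, -5.7]
finger_gap: 0.318
```

```bash
python3 - <<'E'
from h import *
from cell import env
s=env.state();print(s['clock'],s['tool_pos'])
print(goto(s,[0.578,-0.182,0.235],np.radians(34.7)))
E
```

```text
5.9 [ 0.56630364 -0.07782259  0.2344195 ]
(array([ -0.6, -49.7,  92.3]), [array([1.7998e+02, 1.0000e-01, 1.0000e-01]), array([-0.02, -0.06,  0.06]), array([1.7998e+02, 1.0000e-01, 1.0000e-01]), array([-0.02, -0.06,  0.06])])
```

Emit:
carry_out:
  plan:
    - {"dx": 0,"dy": -16,"dz": 29,"ax": 0,"ay": 0,"az": 0}
    - {"dx": 0,"dy": -30,"dz": 55,"ax": 0,"ay": 0,"az": 0}
    - {"dx": 0,"dy": -41,"dz": 76,"ax": 0,"ay": 0,"az": 0}
    - {"dx": 0,"dy": -48,"dz": 89,"ax": 0,"ay": 0,"az": 0}
    - {"dx": 0,"dy": -49.7,"dz": 92.3,"ax": 0,"ay": 0,"az": 0}
    - {"dx": 0,"dy": -49.7,"dz": 92.3,"ax": 0,"ay": 0,"az": 0}

```text
clock: 6.4
tool_pos: [0.5774, -0.1828, 0.2336]
tcp_rot: [-2.471, 1.568, 2.845]
contact_force: [-0.8, 0.2, -5.4]
finger_gap: 0.318
```

```bash
python3 snap.py s6 scene; python3 snap.py t6 top; python3 - <<'E'
from h import *
from cell import env
s=env.state();R,_=T(s);print(np.degrees(np.arctan2(R[1,1],R[0,1])))
print(goto(s,[0.578,-0.182,0.195],np.radians(34.7)))
a=cv2.imread('pics/s6.png');b=cv2.imread('pics/t6.png')
cv2.imwrite('pics/st6.png',np.hstack([cv2.resize(a[150:300,160:320],None,fx=2.5,fy=2.5),cv2.resize(b[130:280,260:420],None,fx=2.5,fy=2.5)]))
E
```

```text
6.4 [ 0.5773994  -0.18281727  0.23361292] [-2.47114519  1.56799332  2.84501479] [ 0.58  0.35 -0.48  1.74  0.18  1.1   0.65] [-0.75690092  0.20565532 -5.40544321] 0.31771754007131436
6.45 [ 0.57758303 -0.18136372  0.23383455] [-2.61649433  1.56812672  2.701343  ] [ 0.58  0.35 -0.48  1.74  0.18  1.1   0.65] [-0.09175559  1.26894204 -5.51934238] 0.318635303167449
34.755021593556286
(array([39. , -0.6,  1.4]), [array([-1.7994e+02, -1.0000e-01, -1.9000e-01]), array([ 0.05, -0.12,  0.06]), array([-1.7994e+02, -1.0000e-01, -1.9000e-01]), array([ 0.05, -0.12,  0.06])])
```

View pics/st6.png

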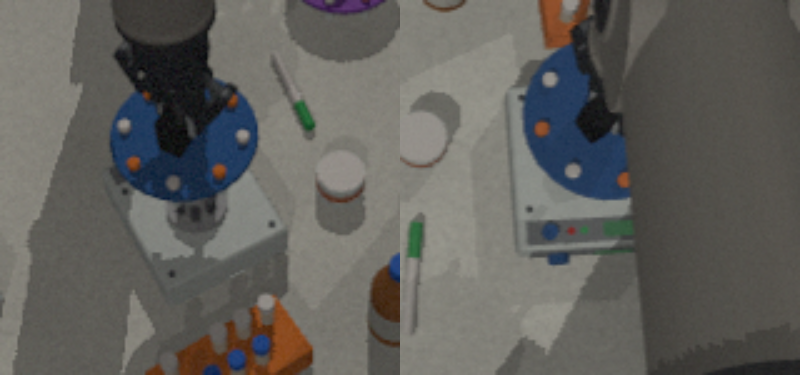

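The scene view shows the carousel level above the shaft; the rows of teeth are at crop (195,210). Descending to just above the nose, then slowly onto it.

Emit:
carry_out:
  plan:
    - {"dx": 10,"dy": 0,"dz": 0.3,"ax": 0,"ay": -0.1,"az": 0}
    - {"dx": 25,"dy": 0,"dz": 0.7,"ax": 0,"ay": -0.1,"az": 0}
    - {"dx": 40,"dy": -0.2,"dz": 1,"ax": 0,"ay": -0.1,"az": 0}
    - {"dx": 51,"dy": -0.4,"dz": 1.2,"ax": 0,"ay": -0.1,"az": 0}
    - {"dx": 56,"dy": -0.6,"dz": 1.4,"ax": 0,"ay": -0.1,"az": 0}
    - {"dx": 56,"dy": -0.6,"dz": 1.4,"ax": 0,"ay": -0.1,"az": 0}

```text
clock: 7.0
tool_pos: [0.5773, -0.1812, 0.1766]
tcp_rot: [-2.329, 1.568, 2.991]
contact_force: [0.0, -0.2, -5.8]
finger_gap: 0.316
```

```bash
python3 - <<'E'
from h import *
from cell import env
s=env.state();R,_=T(s);print(s['clock'],s['tool_pos'],s['contact_force'],s['moment'],np.degrees(np.arctan2(R[1,1],R[0,1])),R[:,0])
print(goto(s,[0.578,-0.182,0.161],np.radians(34.7)))
E
```

```text
7.0 [ 0.57733124 -0.18123476  0.1766373 ] [ 0.02203243 -0.17736475 -5.84686508] [ 0.01892515  0.03626579 -0.00022195] 34.81190475765439 [-3.03003764e-03  4.58578168e-04 -9.99995304e-01]
(array([15.6,  0.1,  1. ]), [array([-179.89,   -0.2 ,   -0.19]), array([ 0.11, -0.12,  0.13]), array([-179.89,   -0.2 ,   -0.19]), array([ 0.11, -0.12,  0.13])])
```

Emit:
carry_out:
  plan:
    - {"dx": 2,"dy": 0,"dz": 0.3,"ax": 0,"ay": 0,"az": 0}
    - {"dx": 4.5,"dy": 0,"dz": 0.6,"ax": 0,"ay": 0,"az": 0}
    - {"dx": 7,"dy": 0,"dz": 0.8,"ax": 0,"ay": 0,"az": 0}
    - {"dx": 9.5,"dy": 0,"dz": 0.8,"ax": 0,"ay": 0,"az": 0}
    - {"dx": 12,"dy": 0,"dz": 0.8,"ax": 0,"ay": 0,"az": 0}
    - {"dx": 14,"dy": 0,"dz": 0.8,"ax": 0,"ay": 0,"az": 0}
    - {"dx": 15,"dy": 0,"dz": 0.8,"ax": 0,"ay": 0,"az": 0}

```text
clock: 7.58
tool_pos: [0.5777, -0.1819, 0.1614]
tcp_rot: [-2.347, 1.568, 2.973]
contact_force: [0.1, 0.1, -5.1]
finger_gap: 0.32
```

```bash
python3 - <<'E'
from h import *
from cell import env
s=env.state();R,_=T(s);print(s['clock'],s['tool_pos'],s['contact_force'],s['moment'],np.degrees(np.arctan2(R[1,1],R[0,1])),R[:,0])
print(goto(s,[0.578,-0.182,0.135],np.radians(34.7)))
E
```

```text
7.5833 [ 0.57766469 -0.18189551  0.1613712 ] [ 0.11762751  0.07556752 -5.05601013] [ 0.01288486  0.02002522 -0.01816037] 34.80596532149197 [-3.20767015e-03  5.45142458e-04 -9.99994707e-01]
(array([26.4,  0.3,  0.3]), [array([-179.89,   -0.21,   -0.2 ]), array([ 0.11, -0.13,  0.13]), array([-179.89,   -0.21,   -0.2 ]), array([ 0.11, -0.13,  0.13])])
```

The hub is over the nose with no side force. Now a light feel for the mesh: lower a few mm while rocking ±2°.

Emit:
carry_out:
  plan:
    - {"dx": 1.5,"dy": 0.1,"dz": 0.1,"ax": 0.6,"ay": 0,"az": 0}
    - {"dx": 2.5,"dy": 0.1,"dz": 0.1,"ax": 1.5,"ay": 0,"az": 0}
    - {"dx": 3.5,"dy": 0.1,"dz": 0.1,"ax": 0.5,"ay": 0,"az": 0}
    - {"dx": 4,"dy": 0.2,"dz": 0.2,"ax": -1,"ay": 0,"az": 0}
    - {"dx": 4.5,"dy": 0.2,"dz": 0.2,"ax": -1.5,"ay": 0,"az": 0}
    - {"dx": 5,"dy": 0.2,"dz": 0.2,"ax": 0,"ay": 0,"az": 0}
    - {"dx": 5,"dy": 0.2,"dz": 0.2,"ax": 0,"ay": 0,"az": 0}

```text
clock: 8.17
tool_pos: [0.5779, -0.182, 0.1563]
tcp_rot: [-2.366, 1.567, 2.951]
contact_force: [0.1, -0.2, -5.4]
finger_gap: 0.319
```

```bash
python3 - <<'E'
from h import *
from cell import env
s=env.state();R,_=T(s);print(s['clock'],s['tool_pos'],s['contact_force'],s['moment'],np.degrees(np.arctan2(R[1,1],R[0,1])),R[:,0])
print(goto(s,[0.578,-0.182,0.135],np.radians(34.7)))
E
```

```text
8.1667 [ 0.57786748 -0.18200097  0.15627502] [ 0.06180436 -0.17716667 -5.3851706 ] [-0.03452768  0.00572038 -0.03495852] 34.65871298974623 [-3.30538014e-03  6.36705112e-04 -9.99994335e-01]
(array([21.3,  0.2,  0.1]), [array([179.96,   0.21,   0.22]), array([-0.04, -0.14,  0.13]), array([179.96,   0.21,   0.22]), array([-0.04, -0.14,  0.13])])
```

The hub should already be 2–3 mm below the tooth tops with only its weight on the wrist. Continuing gently.

Emit:
carry_out:
  plan:
    - {"dx": 1.5,"dy": 0.1,"dz": 0,"ax": 0,"ay": 0,"az": 0}
    - {"dx": 3,"dy": 0.1,"dz": 0,"ax": 1,"ay": 0,"az": 0}
    - {"dx": 4.5,"dy": 0.1,"dz": 0,"ax": 1,"ay": 0,"az": 0}
    - {"dx": 6,"dy": 0.1,"dz": 0,"ax": 0,"ay": 0,"az": 0}
    - {"dx": 7.5,"dy": 0.1,"dz": 0,"ax": -1,"ay": 0,"az": 0}
    - {"dx": 8,"dy": 0.1,"dz": 0,"ax": 0,"ay": 0,"az": 0}
    - {"dx": 8,"dy": 0.1,"dz": 0,"ax": 0,"ay": 0,"az": 0}

```text
clock: 8.75
tool_pos: [0.5779, -0.1819, 0.1481]
tcp_rot: [-2.4, 1.567, 2.916]
contact_force: [1.0, 1.1, -5.4]
finger_gap: 0.318
```

```bash
python3 - <<'E'
from h import *
from cell import env
s=env.state();R,_=T(s);print(s['clock'],s['tool_pos'],s['contact_force'],s['moment'],np.degrees(np.arctan2(R[1,1],R[0,1])),R[:,0])
print(goto(s,[0.578,-0.182,0.135],np.radians(34.7)))
E
```

```text
8.75 [ 0.57785067 -0.18193815  0.14809793] [ 0.97098863  1.13103931 -5.39481865] [ 0.02366773 -0.03963127 -0.00879264] 34.576512763184724 [-3.48435893e-03  7.98361668e-04 -9.99993611e-01]
(array([13.1,  0.1,  0.2]), [array([179.88,   0.22,   0.24]), array([-0.12, -0.15,  0.14]), array([179.88,   0.22,   0.24]), array([-0.12, -0.15,  0.14])])
```

Meshed: 11 mm below the tooth tops, with no resistance. Lowering towards the shoulder.

Emit:
carry_out:
  plan:
    - {"dx": 2,"dy": 0.1,"dz": 0.1,"ax": 0,"ay": 0,"az": 0}
    - {"dx": 4,"dy": 0.1,"dz": 0.1,"ax": 0,"ay": 0,"az": 0}
    - {"dx": 6,"dy": 0.1,"dz": 0.1,"ax": 0,"ay": 0,"az": 0}
    - {"dx": 8,"dy": 0.1,"dz": 0.1,"ax": 0,"ay": 0,"az": 0}
    - {"dx": 9.5,"dy": 0.1,"dz": 0.1,"ax": 0,"ay": 0,"az": 0}
    - {"dx": 11,"dy": 0.1,"dz": 0.1,"ax": 0,"ay": 0,"az": 0}
    - {"dx": 12,"dy": 0.1,"dz": 0.1,"ax": 0,"ay": 0,"az": 0}
    - {"dx": 12,"dy": 0.1,"dz": 0.1,"ax": 0,"ay": 0,"az": 0}

```text
clock: 9.42
tool_pos: [0.5778, -0.1819, 0.1358]
tcp_rot: [-2.405, 1.567, 2.911]
contact_force: [-0.3, -0.0, -4.4]
finger_gap: 0.318
```

```bash
python3 - <<'E'
from h import *
from cell import env
s=env.state();R,_=T(s);print(s['clock'],s['tool_pos'],s['contact_force'],s['moment'],np.degrees(np.arctan2(R[1,1],R[0,1])),R[:,0])
E
```

```text
9.4167 [ 0.57782659 -0.18194483  0.13581489] [-0.27506484 -0.00622553 -4.41263209] [0.01077089 0.042263   0.02814137] 34.5766455573584 [-3.82560560e-03  8.99918722e-04 -9.99992277e-01]
```

Emit:
carry_out:
  plan:
    - {"dx": 0.5,"dy": 0,"dz": 0,"ax": 0,"ay": 0,"az": 0}
    - {"dx": 1,"dy": 0,"dz": 0,"ax": 0,"ay": 0,"az": 0}
    - {"dx": 1.3,"dy": 0,"dz": 0,"ax": 0,"ay": 0,"az": 0}
    - {"dx": 1.3,"dy": 0,"dz": 0,"ax": 0,"ay": 0,"az": 0}

```text
clock: 9.75
tool_pos: [0.5779, -0.1819, 0.1349]
tcp_rot: [-2.372, 1.567, 2.944]
contact_force: [-3.9, 1.7, 3.7]
finger_gap: 0.321
```

Contact at TCP z 0.1349, so the hub underside is at 68.0 mm, on the shoulder. A touch more press to confirm the stop, then release.

Emit:
carry_out:
  plan:
    - {"dx": 0.5,"dy": 0,"dz": 0,"ax": 0,"ay": 0,"az": 0}
    - {"dx": 1,"dy": 0,"dz": 0,"ax": 0,"ay": 0,"az": 0}
    - {"dx": 1,"dy": 0,"dz": 0,"ax": 0,"ay": 0,"az": 0}

```text
clock: 10.0
tool_pos: [0.578, -0.1819, 0.1349]
tcp_rot: [-2.24, 1.567, 3.076]
contact_force: [-7.1, 2.3, 13.1]
finger_gap: 0.321
```

```bash
python3 snap.py s7 scene; python3 - <<'E'
import cv2
a=cv2.imread('pics/s7.png')
cv2.imwrite('pics/s7c.png',cv2.resize(a[130:310,150:330],None,fx=3.3,fy=3.3))
E
```

```text
10.0 [ 0.57795991 -0.18188181  0.1349327 ] [-2.23978149  1.56746897  3.07611508] [ 0.55  0.45 -0.45  1.83  0.24  0.92  0.59] [-7.0636115   2.32451173 13.08939707] 0.3206329930962327
```

View pics/s7c.png

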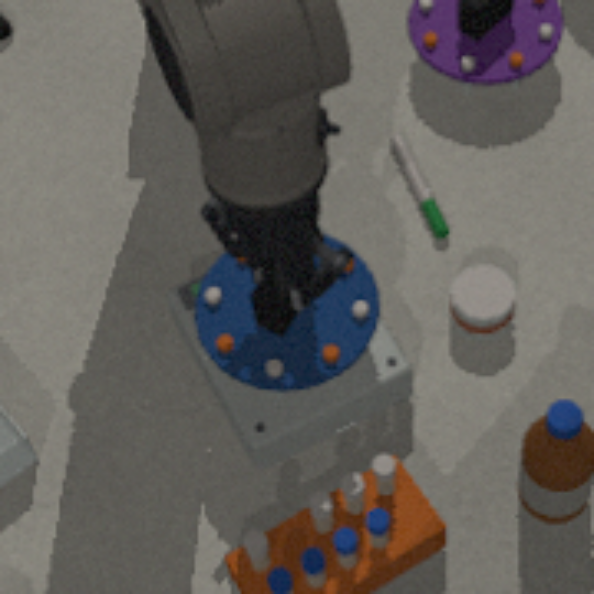

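The disc sits low over the casing (crop 285,310), level, and it is at a hard stop. Relaxing and opening.

Emit:
carry_out:
  plan:
    - {"dx": 0,"dy": 0,"dz": 0,"ax": 0,"ay": 0,"az": 0}
    - {"dx": 0,"dy": 0,"dz": 0,"ax": 0,"ay": 0,"az": 0}

```text
clock: 10.22
tool_pos: [0.5781, -0.1819, 0.135]
tcp_rot: [-2.214, 1.568, 3.102]
contact_force: [-0.4, -0.4, -4.9]
finger_gap: 0.318
```

Emit:
carry_out:
  plan:
    - {"dx": 0,"dy": 0,"dz": 0,"ax": 0,"ay": 0,"az": 0}
    - {"dx": 0,"dy": 0,"dz": 0,"ax": 0,"ay": 0,"az": 0}
    - {"dx": 0,"dy": 0,"dz": 0,"ax": 0,"ay": 0,"az": 0}
    - {"dx": 0,"dy": 0,"dz": 0,"ax": 0,"ay": 0,"az": 0}
    - {"dx": 0,"dy": 0,"dz": 0,"ax": 0,"ay": 0,"az": 0}
    - {"dx": 0,"dy": 0,"dz": 0,"ax": 0,"ay": 0,"az": 0}
    - {"dx": 0,"dy": 0,"dz": 0,"ax": 0,"ay": 0,"az": 0}
    - {"dx": 0,"dy": 0,"dz": 0,"ax": 0,"ay": 0,"az": 0}
  gripper: 0

```text
clock: 10.88
tool_pos: [0.5781, -0.1819, 0.135]
tcp_rot: [-2.203, 1.568, 3.113]
contact_force: [-0.7, 0.6, 0.9]
finger_gap: 0.999
```

Open and free. Withdrawing straight up.

Emit:
carry_out:
  plan:
    - {"dx": -8,"dy": 0,"dz": 0,"ax": 0,"ay": 0,"az": 0}
    - {"dx": -22,"dy": 0,"dz": 0,"ax": 0,"ay": 0,"az": 0}
    - {"dx": -42,"dy": 0,"dz": 0,"ax": 0,"ay": 0,"az": 0}
    - {"dx": -70,"dy": 0,"dz": 0,"ax": 0,"ay": 0,"az": 0}
    - {"dx": -100,"dy": 0,"dz": 0,"ax": 0,"ay": 0,"az": 0}
    - {"dx": -130,"dy": 0,"dz": 0,"ax": 0,"ay": 0,"az": 0}
    - {"dx": -155,"dy": 0,"dz": 0,"ax": 0,"ay": 0,"az": 0}
    - {"dx": -170,"dy": 0,"dz": 0,"ax": 0,"ay": 0,"az": 0}

```text
clock: 11.55
tool_pos: [0.5792, -0.1818, 0.309]
tcp_rot: [-0.038, 1.57, -1.005]
contact_force: [0.2, 0.3, -0.1]
finger_gap: 0.998
```

Emit:
carry_out:
  plan:
    - {"dx": 0,"dy": 0,"dz": 0,"ax": 0,"ay": 0,"az": 0}
    - {"dx": 0,"dy": 0,"dz": 0,"ax": 0,"ay": 0,"az": 0}

```text
clock: 11.72
tool_pos: [0.5797, -0.1818, 0.3106]
tcp_rot: [0.442, 1.567, -0.525]
contact_force: [-0.2, -0.2, -1.5]
finger_gap: 1.003
```

```bash
python3 snap.py w8 wrist; python3 snap.py s8 scene; python3 - <<'E'
from h import *
p=load('pics/w8.npz');d=cv2.medianBlur(p['d'],3)
v,u=np.mgrid[0:420,0:560];uv=np.c_[u.ravel(),v.ravel()]
c,dr=ray(p,uv);X=c+dr*d.ravel()[:,None];Z=X[:,2].reshape(u.shape)
near=(np.hypot(X[:,0]-.578,X[:,1]+.182)<.1).reshape(u.shape)
hsv=cv2.cvtColor(p['im'],cv2.COLOR_RGB2HSV)
m=((hsv[...,0]>100)&(hsv[...,0]<125)&(hsv[...,1]>120)&near).astype(np.uint8)
cn=max(cv2.findContours(m,0,1)[0],key=cv2.contourArea);h=cv2.convexHull(cn)[:,0]
print('disc',circ(onplane(p,h+0.,.118)),'z',np.median(Z[m>0]))
k=(m.ravel()>0)&(abs(Z.ravel()-.118)<.006);A=np.c_[X[k][:,:2]-[.578,-.182],np.ones(k.sum())];co=np.linalg.lstsq(A,X[k][:,2],rcond=None)[0];print('tilt deg',np.degrees(co[:2]),'z0',co[2])
b=((Z>.16)&(Z<.18)&near);print('bar top',np.median(Z[b]))
E
```

```text
11.7167 [ 0.57971794 -0.18178984  0.31059003] [ 0.44245398  1.56716186 -0.52460953] [ 0.59  0.29 -0.48  1.64  0.14  1.24  0.68] [-0.20180271 -0.17858337 -1.53314675] 1.0030746541149946
11.7667 [ 0.57919538 -0.18181676  0.30917831] [ 0.16518254  1.56905925 -0.80191822] [ 0.59  0.29 -0.48  1.65  0.14  1.24  0.68] [-0.70081179 -0.20850199 -1.04373313] 1.0000688384852574
disc (array([ 0.57763138, -0.18260245]), np.float64(0.07890352578539549)) z 0.11766633910573393
tilt deg [-0.04534149 -0.00052224] z0 0.11765529078103712
bar top 0.16754667009432742
```

View pics/w8.png

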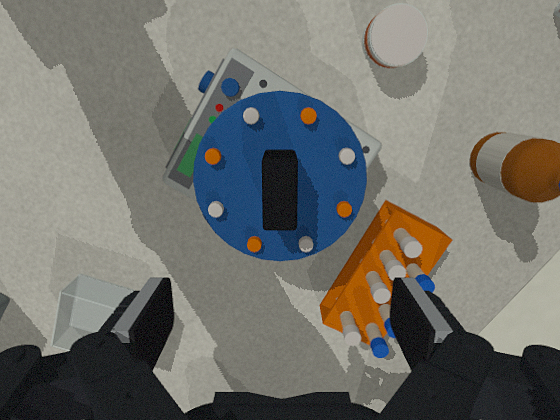

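View pics/s8.png

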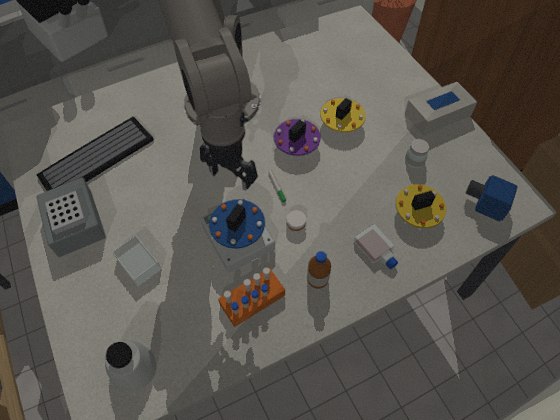

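The carousel is home, and level and centred. In the scene view it is at (237,223) with all bystanders at their original pixels and the gripper well clear. Handing in.

```bash
python3 -c "
from cell import env
print(env.close_job(), env.state()['clock'])"
```

```text
the job is handed in; nothing more can be done
the job is handed in; nothing more can be done
```

The blue carousel is fully home on the mixer drive's shoulder, released, with the gripper about 17 cm clear above it. I handed the job in at about 11.8 s on the robot's clock.

- **Fit:** I read the shaft's tooth angle from the wrist camera's depth before picking up the carousel. I then lowered it over the nose while rocking it about ±1.5°, and it meshed first time with no resistance. It came to a hard stop at the shoulder; the wrist force then read 13 N.
- **Last checks:** After release, the disc top was at 117.7 mm (118 expected) and the bar top at 167.5 mm (168 expected). Tilt was below 0.1°, and the centre was within about 1 mm of the shaft axis.
- **Bystanders:** In the last scene picture, all of them looked to be at the same pixels as at the start; I compared this by eye only.
- **Failed checks:** None failed or disagreed. The first move call was refused as invalid because some row fields were missing, and nothing moved. Pose readings were noisy by about 1 mm.

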